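# Hang the rinsing basket on the free hook of the drip carousel

### The arm

A 6-joint arm with a two-finger parallel gripper is mounted at the origin on a cart in front of the work surface, level with it; the furniture and walls round the work are solid. World frame = base frame: x ahead of the robot, y to its left, z up, the work surface at z = 0. Lengths are in m, angles in rad, forces in N, time in s.
With the tool pointing down it reaches from about 0.4 to 0.925 m from the base axis. Payload 3.4 kg.
Tool frame: the origin (TCP) lies at the very end of the fingers, on their centre line; the grasp point (between the pads) lies 19 mm behind it; x points along the fingers, y is the direction in which the jaws open and shut, and the axes are right-handed (so a half turn about x gives the same grasp; the last joint's range is limited). The gripper opens to 85 mm and grips with 20 to 120 N. Pads are 22 mm wide; open, the fingers measure 114 mm over their backs; the gripper's body (76 mm by 85 mm) begins 54 mm behind the grasp point. The pads swing forward as they close: fully open they stand 13 mm farther back than shut.
Start: joints at [1.21, 0.307, 1.506, -0, 1.328, -0.073], TCP at [0.163, 0.551, 0.207] pointing down, gripper open.
Joint ranges: [-3.12, 3.12], [-1.05, 2.28], [0.14, 2.33], [-1.42, 4.57], [0.1, 2.73], [-2.68, 2.68]. Speed limits (rad/s): [2.57, 2.57, 3.14, 3.14, 3.14, 3.14].

### API

Orientations are given as a unit quaternion [w, x, y, z].
In Python, from bench import r, read_camera, calibration gives the robot as it stands.
- The arm moves only by the shell command python3 -m crank 'ROWS'. ROWS is a JSON object of lists of equal length, an entry for each row: "fingers": the opening in per cent of the stroke, from 0 (shut) to 100 (fully open); "travel": the shift along the world's x, y, z in mm, a list of three; "spin": the turn about the world's z in rad. A call has 1 to 20 rows; each row is the pose to reach, as a shift and turn from the pose commanded when the call began; what a row does not reach only later rows make up. A row lasts 1/12 s, in which the tool goes at most 41.7 mm and 7.16 degrees, less where a joint would pass 70% of its speed; a pose out of reach is approached as far as the arm can. A call with a gripper value outside its range is refused whole. The fingers move at their own pace and stop on an object; the grip force is fixed at half the most. Time passes only in rows, so rows that repeat a pose let the fingers close. It gives the time, the measured TCP pose, the force and the opening at its end, in the units of the state.
- r.read_state(): the state, without advancing time (a new reading comes with each control period).
- read_camera(name): name is "side" or "top" or "wrist"; returns (picture, depth): 420x560x3 uint8, red, green, blue; 420x560 float32, m along the optical axis (not along the pixel's ray), 0 where there is no reading.
- calibration(name): a dict with "intrinsics" (3x3 intrinsics, pixels), "k1" (the pictures are not rectified: a ray, as slopes to the right and down, at radius r is drawn at 1 + k1 r^2 times it, then the intrinsics apply), "world_from_camera" (4x4, takes a point from camera to world coordinates). Camera axes: x right, y down, z forward; pixel columns grow to the right and rows downward; lengths in m; the calibration is good to about 2 mm. A picture is of the moment at which its call begins: read the wrist's pose just before it. calibration takes no time and is no camera call; for the wrist camera it gives the pose at the moment of the call.
- r.finish_job(): hands the job in, once; it reports no verdict.
The state is a dict: "time": time; "q": joint angles; "qd": joint speeds; "joint_efforts": joint torques, N m; "position": TCP position; "ee_rot": TCP orientation; "contact_force": force on the tool from outside, world axes, zero at the start; "wrist_torque": the same for the moment, N m; "finger_gap": finger opening in m.
Only numpy, scipy, OpenCV 4.12 (cv2) and the standard library are available. Lean on these libraries where they do the work, as an engineer would, in place of code of your own. Each camera call takes 0.05 s, during which the arm holds its last target.

### The job

Turn the drip carousel until its free hook stands in the loading gap at the front of the stand, and leave the wire basket on the worktop until that is done. Then pick the basket up by its grip, hang it by its bail on that free hook, lowering it gently until the hook carries it before you let go, and leave it hanging still in the loading gap. Leave the amber bottle, the sample pot and the small beaker undisturbed.

Things in the scene. Friction and masses are not known exactly. Their poses are not given: they have to be found in the camera images.
- stand: Fixed drip stand (all sizes in mm): white tray, diameter 236, rim 12 high, steel column on its axis. Origin: centre of its underside, on the worktop; z up. The loading gap is on its -x side, marked by a small tab with a short dark pin on the tray edge, 130 from the axis. A clear splash guard, 108 high, stands round the other sides at radius 122, to 109 degrees either way from +x.
- carousel: Turning head (sizes in mm) on the stand's vertical axis, both ways; stays where left (friction 0.12 N m). Origin on the axis at worktop level; turns with the head. Drum radius 30, z = 136 to 202; grey disc radius 48, top z = 208. Four hook arms at 90 degrees; the one along -x is free, three carry baskets like the loose one (grips up to z = 213). All arms are clamped at differing heights.
- hook (a point): Free hook's valley, 72 from the axis along the carousel's -x; axes as carousel. A hung basket's bail bar is centred here in plan. Its z is only the middle setting: the free arm is clamped anywhere 12 lower to 12 higher, unreported, so a hung bar's centre lies up to 13 off this z. Find it by touch (lower until the force shows the hook carries) or by looking.
- lip (a point): Nominal outermost end of the free hook, 88 from the axis along the carousel's -x. The hook is two parallel 6 mm prongs, 16 wide over both: level from the drum to radius 58, down to the valley at 72, up to the lip at 88. With the arm at its middle setting, relative to hook: lip top +10, level part's top +9, valley underside -11; all shift with the arm's unreported height (-12 to +12).
- load_point (a point): Point fixed to the stand in the middle of the loading gap, 72 from the axis along the stand's -x, 165 above the worktop. The carousel is turned right when hook lies here.
- pin (a point): Top centre of the upright round black turning pin on the carousel's disc: diameter 12, free from z = 212 to 272, 40 from the axis, midway between the carousel's +x and +y axes. Push or hold it and follow the circle to turn the carousel.
- basket: Loose steel basket on the worktop, right of the stand, 0.09 to 0.17 kg, 136 tall. Origin: centre of its underside, z up. Cup 42 wide, 36 high; from it at y = +-20 rises a bail of 5 mm wire with a straight top bar along y, 32 long. Window under the bar: 35 wide, 55 high, open along x. The hook must pass through it along the basket's x, either way; then the bar comes down into the valley.
- bail (a point): Centre of the straight top bar of the loose basket's bail, 94 above its underside; axes as basket.
- grip (a point): Point inside the loose basket's square grey grip post: 14 x 14, from 97 to 136 above the basket's underside over the middle of the bar; this point is 124 up. Axes as basket.
- amber: Bystander: round amber bottle with red cap, 68 diameter, 150 tall; origin under its centre.
- pot: Bystander: small sample pot with white lid, 43 diameter, 48 tall; origin under its centre.
- beaker: Bystander: small clear beaker, 48 diameter, 60 tall; origin under its centre.
There are look-alikes about, which are no part of the job. What is shaped like the basket but turquoise or yellow is not meant.

How it is judged:
On the way, in this order (a step that is already met when the one before it is completed fails the run):
1. the carousel is turned so that the free hook stands in the loading gap (within 12 mm), the basket not yet taken (horizontal distance between hook and load_point below 0.012 m and distance of basket from where it was at the start of the episode below 0.02 m), for 0.2 s.
2. the basket's bail bears on the free hook while the fingers still hold the basket (horizontal distance between bail and hook below 0.014 m and height (world z) of bail above 0.145 m and contact force between basket and carousel above 0.2 N and contact force between the fingers and basket above 0.5 N), for 0.1 s.
At the end, for the whole second after the job is handed in: The basket hangs by its bail bar in the valley of the free hook (bar centre within 8 mm of the hook point in plan, between 147 and 183 mm above the worktop, carried by the carousel), upright within 0.2 rad and at rest (under 0.06 m/s), and the hook is still in the loading gap within 15 mm (horizontal distance between bail and hook below 0.008 m and height (world z) of bail between 0.147 and 0.183 m and angle between basket's own z axis and vertical below 0.2 rad and contact force between basket and carousel above 0.2 N and horizontal distance between hook and load_point below 0.015 m and linear speed of basket below 0.06 m/s); the robot touches nothing.
It fails at once if the basket is pressed on or struck against the carousel with more than 20 N (contact force between basket and carousel above 20 N).
It fails at once if a bystander (amber bottle, sample pot, small beaker) is moved by more than 20 mm (distance of any of amber, pot, beaker from where it was at the start of the episode above 0.02 m).
It also fails if it takes over 61 s, if anything falls off the work surface, if the arm or the gripper's body presses on something with over 40 N, if the wrist force passes 120 N, or if a joint passes its speed limit or range.

## Working session

There is one attempt and no reset: what is moved stays moved. The work goes in short steps, Python scripts to look and compute and a shell command to move; the robot and the scene stay as the last step left them, time stands still between calls to the robot, and variables do not carry over. Pictures are saved under pics/ and viewed, and the job is handed in when it is done.

```bash
ls; mkdir -p pics; cat > h.py <<'E'
import numpy as np, cv2
from bench import r, read_camera, calibration
def snap(name, tag):
    c=calibration(name); p,d=read_camera(name)
    cv2.imwrite(f'pics/{tag}.png', p[:,:,::-1]); np.savez(f'pics/{tag}.npz',p=p,d=d,K=c['intrinsics'],k1=c['k1'],T=c['world_from_camera'])
def load(tag): return np.load(f'pics/{tag}.npz')
def cloud(f):
    K,k1,T,d=f['K'],float(f['k1']),f['T'],f['d']
    h,w=d.shape; v,u=np.mgrid[:h,:w]
    pts=cv2.undistortPoints(np.stack([u.ravel(),v.ravel()],1).astype(np.float64)[:,None],K,np.array([k1,0,0,0.])).reshape(h,w,2)
    P=np.dstack([pts[...,0]*d,pts[...,1]*d,d]); W=P@T[:3,:3].T+T[:3,3]
    W[d==0]=np.nan; return W
def proj(f,X):
    T=np.linalg.inv(f['T']); R=cv2.Rodrigues(T[:3,:3])[0]
    return cv2.projectPoints(np.array(X,float).reshape(-1,1,3),R,T[:3,3],f['K'],np.array([float(f['k1']),0,0,0]))[0].reshape(-1,2)
E
python3 - <<'E'
from h import *
print(r.read_state())
snap('side','s0'); snap('top','t0')
for n in ('s0','t0'): print(load(n)['T'])
E
```

```text
pics
{'time': 0.0, 'q': array([ 1.20948924e+00,  3.07603303e-01,  1.50765812e+00, -1.89335483e-05,
        1.32840662e+00, -7.35069660e-02]), 'qd': array([-7.46232200e-06,  1.20431288e-03,  4.04964488e-04,  4.99855497e-04,
        5.58048673e-04, -7.64751403e-04]), 'joint_efforts': array([ 6.20542687e-04, -4.57547629e+01, -2.51910961e+01, -1.87978640e-04,
        1.34707731e-02, -2.70295892e-07]), 'position': array([0.16298117, 0.55064394, 0.2056695 ]), 'ee_rot': array([ 0.69964622,  0.10068236,  0.69995008, -0.10211814]), 'contact_force': array([-0.19424779, -0.40870067,  0.16720452]), 'wrist_torque': array([0.05330079, 0.01075415, 0.03605597]), 'finger_gap': 0.08536274803234901}
[[-0.81417725 -0.27001895  0.51400892 -0.22308448]
 [-0.58061302  0.37561393 -0.72235912  1.04132552]
 [ 0.00198174 -0.88656863 -0.46259284  0.8550686 ]
 [ 0.          0.          0.          1.        ]]
[[ 0.02365271 -0.99479852  0.09907806  0.43234818]
 [-0.99970638 -0.0240578  -0.00289564  0.01036575]
 [ 0.00526418 -0.09898048 -0.99507545  1.33254857]
 [ 0.          0.          0.          1.        ]]
```

View pics/s0.png

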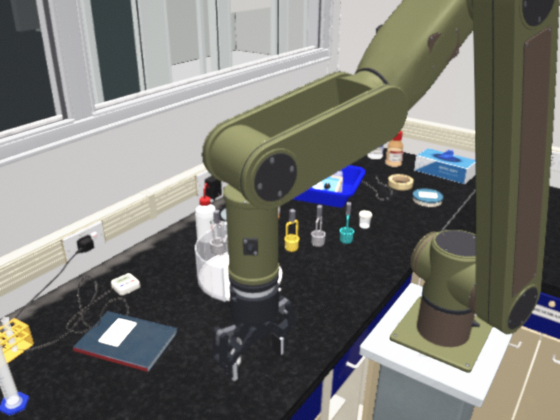

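View pics/t0.png

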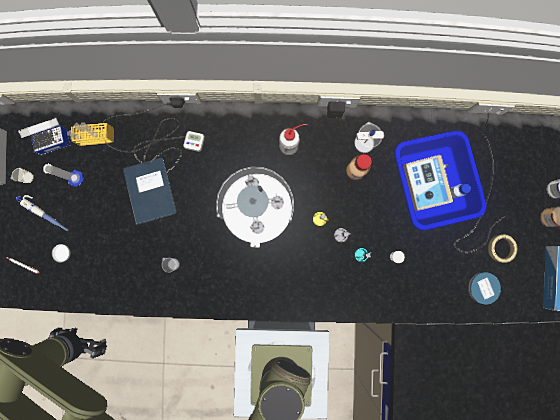

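```bash
python3 - <<'E'
from h import *
f=load('t0'); p=f['p'][150:280,200:420,::-1]
cv2.imwrite('pics/t0z.png',cv2.resize(p,None,fx=3.6,fy=3.6,interpolation=cv2.INTER_CUBIC))
p=f['p'][160:255,208:303,::-1]
cv2.imwrite('pics/t0zz.png',cv2.resize(p,None,fx=6,fy=6,interpolation=cv2.INTER_CUBIC))
W=cloud(f)
for (u,v) in [(253,202),(255,245),(362,257),(341,235),(320,219),(398,257),(170,265),(360,165),(265,190),(233,206),(279,203),(256,227),(252,182)]:
    print((u,v),W[v,u].round(3))
E
```

```text
(253, 202) [0.562 0.096 0.213]
(255, 245) [0.438 0.099 0.017]
(362, 257) [ 0.405 -0.27   0.005]
(341, 235) [ 0.479 -0.197  0.002]
(320, 219) [ 0.533 -0.123  0.003]
(398, 257) [ 0.408 -0.384  0.044]
(170, 265) [0.361 0.393 0.001]
(360, 165) [ 0.695 -0.232  0.15 ]
(265, 190) [0.63  0.071 0.003]
(233, 206) [0.554 0.16  0.164]
(279, 203) [0.578 0.02  0.069]
(256, 227) [0.49  0.085 0.203]
(252, 182) [0.63  0.104 0.165]
```

View pics/t0z.png

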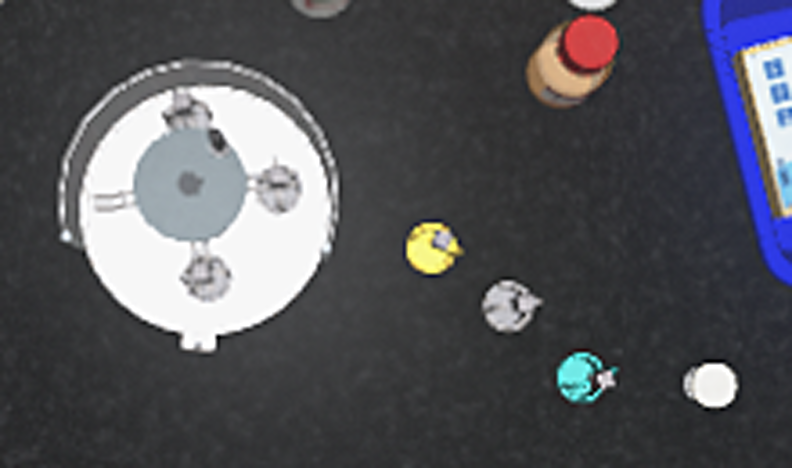

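View pics/t0zz.png

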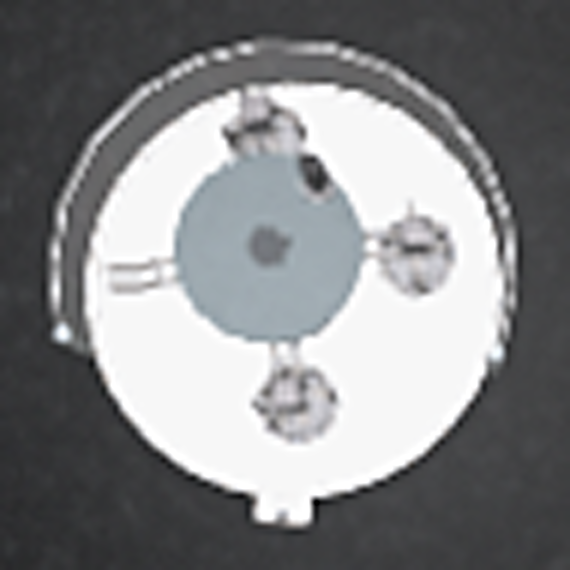

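```bash
python3 - <<'E'
from h import *
from scipy.spatial.transform import Rotation as R
from scipy.optimize import least_squares
q=r.read_state()['ee_rot']; print(R.from_quat(q,scalar_first=True).as_matrix().round(3))
f=load('t0'); W=cloud(f); p=f['p'].astype(int)
near=np.hypot(W[...,0]-.56,W[...,1]-.096)
m=(abs(W[...,2]-.208)<.012)&(near<.06)&(abs(p[...,0]-150)<40)
n,l,s,c=cv2.connectedComponentsWithStats(m.astype(np.uint8)); i=1+s[1:,4].argmax(); m=l==i
print('disc z',np.median(W[m][:,2]),s[i],W[m][:,:2].mean(0))
# fit by contour reprojected on plane z=.208
def fitc(mask,z):
    cs,_=cv2.findContours(mask.astype(np.uint8),cv2.RETR_EXTERNAL,cv2.CHAIN_APPROX_NONE)
    cc=max(cs,key=len).reshape(-1,2).astype(float)
    K,T=f['K'],f['T']; u=cv2.undistortPoints(cc[:,None],K,np.array([float(f['k1']),0,0,0])).reshape(-1,2)
    d=np.c_[u,np.ones(len(u))]@T[:3,:3].T; t=(z-T[2,3])/d[:,2]; X=T[:3,3]+d*t[:,None]
    o=least_squares(lambda a:np.hypot(X[:,0]-a[0],X[:,1]-a[1])-a[2],[*X[:,:2].mean(0),.05],loss='soft_l1',f_scale=.002); return o.x
print('disc',fitc(m,.208))
mt=(W[...,2]<.03)&(near<.16)&(p.min(-1)>215)
n,l,s,c=cv2.connectedComponentsWithStats(mt.astype(np.uint8)); i=1+s[1:,4].argmax()
print('tray',fitc(l==i,.010))
# tab
ml=(l==i)&(W[...,0]<.452); print('tab',W[ml].mean(0),ml.sum())
# dark pin pixel & hook
mk=(abs(W[...,2]-.24)<.04)&(near<.06)&(p.max(-1)<90); print('pin',np.median(W[mk],0),mk.sum())
vs,us=np.where(mk); print(np.c_[us,vs].min(0),np.c_[us,vs].max(0))
mh=(W[...,2]>.14)&(W[...,2]<.19)&(W[...,1]>.149)&(near<.1); print('hook',mh.sum(),W[mh].mean(0)); print(W[mh].round(3)[:40])
E
```

```text
[[-0.001  0.284  0.959]
 [-0.002  0.959 -0.284]
 [-1.    -0.002 -0.   ]]
disc z 0.20793123164727056 [237 186  32  31 756] [0.56511107 0.09834553]
disc [0.56562485 0.09808431 0.04489524]
tray [0.56229614 0.09753713 0.11087194]
tab [0.44470147 0.0992272  0.00720358] 60
pin [0.59273717 0.07341561 0.27039022] 13
[259 186] [261 191]
hook 38 [0.55688147 0.16673171 0.16095641]
[[0.563 0.157 0.164]
 [0.563 0.154 0.168]
 [0.564 0.151 0.164]
 [0.56  0.182 0.163]
 [0.56  0.179 0.164]
 [0.561 0.176 0.159]
 [0.56  0.173 0.161]
 [0.561 0.171 0.155]
 [0.561 0.167 0.158]
 [0.561 0.164 0.157]
 [0.561 0.161 0.163]
 [0.56  0.157 0.166]
 [0.56  0.154 0.166]
 [0.56  0.151 0.167]
 [0.556 0.184 0.166]
 [0.556 0.181 0.171]
 [0.557 0.178 0.166]
 [0.557 0.176 0.161]
 [0.558 0.174 0.154]
 [0.558 0.171 0.154]
 [0.558 0.168 0.153]
 [0.558 0.164 0.156]
 [0.558 0.161 0.158]
 [0.556 0.168 0.147]
 [0.555 0.164 0.154]
 [0.554 0.16  0.164]
 [0.554 0.157 0.164]
 [0.554 0.154 0.165]
 [0.555 0.151 0.163]
 [0.55  0.181 0.166]
 [0.551 0.178 0.166]
 [0.551 0.175 0.166]
 [0.551 0.173 0.162]
 [0.551 0.17  0.16 ]
 [0.552 0.168 0.153]
 [0.552 0.164 0.155]
 [0.551 0.16  0.162]
 [0.552 0.158 0.158]]
```

```bash
python3 -m crank '{"fingers":[100,100,100,100,100,100,60,60,60,60,60,60,60,60,60,60,60,60,60,60],"travel":[[20,-20,35],[40,-40,70],[65,-70,95],[90,-98,120],[115,-125,130],[142,-156,130],[170,-187,130],[198,-218,130],[225,-249,130],[252,-280,130],[280,-311,130],[307,-341,130],[335,-372,130],[362,-402,130],[390,-433,130],[410,-460,130],[431,-479,130],[431,-479,130],[431,-479,130],[431,-479,130]],"spin":[0,0,0,-0.05,-0.1,-0.15,-0.2,-0.25,-0.3,-0.35,-0.4,-0.41,-0.41,-0.41,-0.41,-0.41,-0.41,-0.41,-0.41,-0.41]}'
python3 - <<'E'
from h import *
snap('wrist','w1'); print(r.read_state()['position'],r.read_state()['q'])
E
```

```text
time: 1.77
position: [0.5935, 0.0726, 0.3359]
ee_rot: [0.664, 0.242, 0.665, -0.242]
contact_force: [-0.1, 0.6, 0.1]
finger_gap: 0.0513
[0.59327596 0.07310889 0.33626072] [ 5.15777980e-02  2.72722164e-01  1.23481619e+00  5.70449488e-04
  1.63544643e+00 -8.22040451e-01]
```

View pics/w1.png

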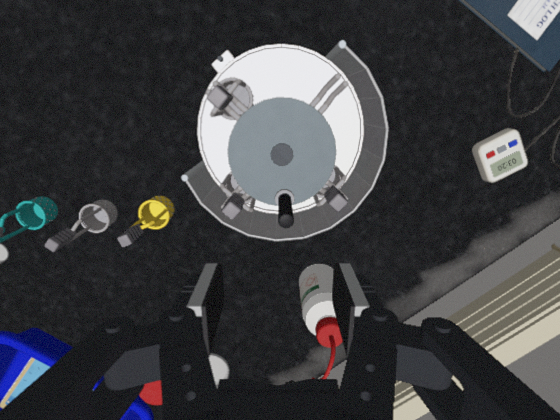

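```bash
cat > m.py <<'E'
from h import *
from scipy.optimize import least_squares
import sys
def circ(f,mask,z,r0):
    cs,_=cv2.findContours(mask.astype(np.uint8),cv2.RETR_EXTERNAL,cv2.CHAIN_APPROX_NONE)
    cc=max(cs,key=len).reshape(-1,2).astype(float)
    K,T=f['K'],f['T']; u=cv2.undistortPoints(cc[:,None],K,np.array([float(f['k1']),0,0,0])).reshape(-1,2)
    d=np.c_[u,np.ones(len(u))]@T[:3,:3].T; t=(z-T[2,3])/d[:,2]; X=T[:3,3]+d*t[:,None]
    return least_squares(lambda a:np.hypot(X[:,0]-a[0],X[:,1]-a[1])-r0,X[:,:2].mean(0),loss='soft_l1',f_scale=.001).x
def meas(tag):
    f=load(tag); W=cloud(f); p=f['p'].astype(int)
    near=np.hypot(W[...,0]-.5635,W[...,1]-.098)
    m=(abs(W[...,2]-.208)<.006)&(near<.056)&(p.min(-1)>70)
    n,l,s,c=cv2.connectedComponentsWithStats(m.astype(np.uint8)); m=l==1+s[1:,4].argmax()
    ax=circ(f,m,.208,.048); print('disc',ax,W[m].mean(0))
    m=(W[...,2]>.266)&(W[...,2]<.28)&(near<.06); print('pin',W[m].mean(0),m.sum())
    pin=W[m].mean(0)[:2]-ax; print('pin ang',np.degrees(np.arctan2(pin[1],pin[0])),np.hypot(*pin))
    return f,W,p,ax,near
E
python3 - <<'E'
from m import *
f,W,p,ax,near=meas('w1')
print(proj(f,[[ax[0],ax[1],.208]]))
rho=np.hypot(W[...,0]-ax[0],W[...,1]-ax[1]); ang=np.degrees(np.arctan2(W[...,1]-ax[1],W[...,0]-ax[0]))
mh=(W[...,2]>.14)&(W[...,2]<.19)&(rho<.095)&(rho>.05)&(abs(ang-95)<30)
print('hook',W[mh].mean(0),mh.sum(),ang[mh].mean())
for a in range(48,92,4):
    k=mh&(abs(rho*1000-a)<2); print(a,k.sum(),np.median(W[k][:,2]) if k.any() else 0)
mt=(rho>.121)&(rho<.137)&(W[...,2]<.025)&(p.min(-1)>150)&(abs(abs(ang)-180)<25); a=ang[mt]%360; print('tab',W[mt].mean(0),mt.sum(),a.mean(),a.min(),a.max(),rho[mt].max())
# baskets
mb=(W[...,2]>.02)&(abs(W[...,0]-.479)<.06)&(abs(W[...,1]+.197)<.05); 
k=mb&(W[...,2]>.125); print('griptop',W[k].mean(0),k.sum()); vs,us=np.where(mb);print(us.min(),us.max(),vs.min(),vs.max())
E
```

```text
disc [0.56632022 0.09969005] [0.56467107 0.1010439  0.20787008]
pin [0.59818542 0.0763076  0.2710105 ] 210
pin ang -36.27095640804185 0.03952378715148366
[[281.34013201 153.17901826]]
hook [0.55648142 0.16793474 0.1616496 ] 503 98.24403900018478
48 0 0
52 56 0.16570434457402752
56 52 0.16550808491781935
60 48 0.1644468444507423
64 48 0.16026157102015987
68 45 0.15630652990355637
72 56 0.1542889110557022
76 64 0.1581651605466496
80 65 0.16276548258535223
84 59 0.16654264046884037
88 10 0.16630119999964307
tab [0.43959434 0.10213096 0.00534277] 194 178.89452941251466 172.04686742258934 185.85600822801422 0.13502578191227366
griptop [ 0.4806485  -0.18677356  0.13315615] 209
40 112 202 251
```

```bash
python3 -m crank '{"fingers":[60,60,60,60,60,0,0,0,0,0,0,0],"travel":[[3,2,-30],[3,2,-60],[3,2,-90],[3,2,-108],[3,2,-108],[3,2,-108],[3,2,-108],[3,2,-108],[3,2,-108],[3,2,-108],[3,2,-108],[3,2,-108]],"spin":[0.06,0.06,0.06,0.06,0.06,0.06,0.06,0.06,0.06,0.06,0.06,0.06]}'
```

```text
time: 2.82
position: [0.5987, 0.0751, 0.2312]
ee_rot: [0.673, 0.223, 0.67, -0.221]
contact_force: [-0.8, 2.3, 7.1]
finger_gap: 0.0091
```

```bash
python3 -m crank '{"fingers":[0,0],"travel":[[0,0,0],[0,0,0]],"spin":[0,0]}'
python3 - <<'E'
from h import *
snap('wrist','w2'); print(r.read_state())
E
```

```text
time: 2.98
position: [0.5987, 0.0752, 0.2312]
ee_rot: [0.673, 0.223, 0.67, -0.221]
contact_force: [-0.6, 2.5, 5.9]
finger_gap: 0.0093
{'time': 3.0333, 'q': array([ 0.05403469,  0.32684054,  1.4121877 ,  0.00143792,  1.39780837,
       -0.87931054]), 'qd': array([-5.87470401e-05, -5.85983221e-04,  2.51503587e-04, -8.89440314e-04,
        1.68583607e-03, -7.62692080e-04]), 'joint_efforts': array([-1.56342924e+00, -4.41047430e+01, -2.38087517e+01, -8.59822724e-01,
       -1.52037386e-01, -8.54923215e-03]), 'position': array([0.59868968, 0.07520481, 0.23116644]), 'ee_rot': array([ 0.67284819,  0.22273681,  0.67008104, -0.22057884]), 'contact_force': array([-0.15876261,  3.03569768,  6.69815318]), 'wrist_torque': array([ 0.37531934,  0.10061048, -0.01550967]), 'finger_gap': 0.008930574503675768}
```

View pics/w2.png

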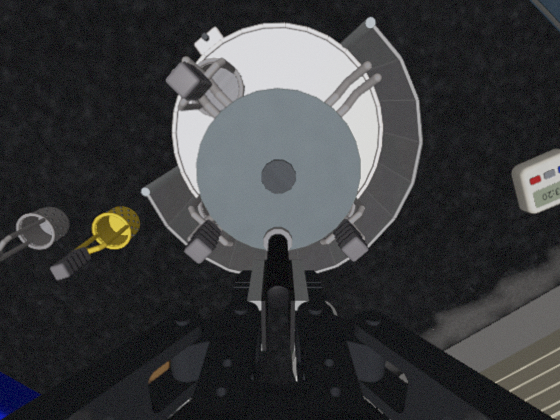

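```bash
python3 - <<'E'
import numpy as np
a0=np.radians(-36.5)
for a in np.r_[.05,np.arange(.15,1.36,.1),1.405]:
    print(f'[{40*(np.cos(a0+a)-np.cos(a0)):.1f},{40*(np.sin(a0+a)-np.sin(a0)):.1f},0]',round(a,3))
E
```

```text
[1.1,1.6,0] 0.05
[3.2,5.1,0] 0.15
[4.9,8.7,0] 0.25
[6.2,12.5,0] 0.35
[7.1,16.4,0] 0.45
[7.7,20.3,0] 0.55
[7.8,24.3,0] 0.65
[7.6,28.3,0] 0.75
[6.9,32.2,0] 0.85
[5.9,36.1,0] 0.95
[4.5,39.8,0] 1.05
[2.7,43.4,0] 1.15
[0.6,46.8,0] 1.25
[-1.9,50.0,0] 1.35
[-3.4,51.6,0] 1.405
```

```bash
python3 -m crank '{"fingers":[0,0,0,0,0,0,0,0,0,0,0,0,0,0,0,0,0,0],"travel":[[1.1,1.6,0],[3.2,5.1,0],[4.9,8.7,0],[6.2,12.5,0],[7.1,16.4,0],[7.7,20.3,0],[7.8,24.3,0],[7.6,28.3,0],[6.9,32.2,0],[5.9,36.1,0],[4.5,39.8,0],[2.7,43.4,0],[0.6,46.8,0],[-1.9,50,0],[-3.4,51.6,0],[-3.4,51.6,0],[-3.4,51.6,0],[-3.4,51.6,0]],"spin":[0.05,0.15,0.25,0.35,0.45,0.55,0.65,0.75,0.85,0.95,1.05,1.15,1.25,1.35,1.405,1.405,1.405,1.405]}'
python3 - <<'E'
from h import *
snap('wrist','w3'); snap('top','t3')
E
```

```text
time: 4.53
position: [0.5958, 0.1258, 0.2312]
ee_rot: [0.658, -0.265, 0.654, 0.264]
contact_force: [0.9, 0.2, 5.1]
finger_gap: 0.0093
```

View pics/w3.png

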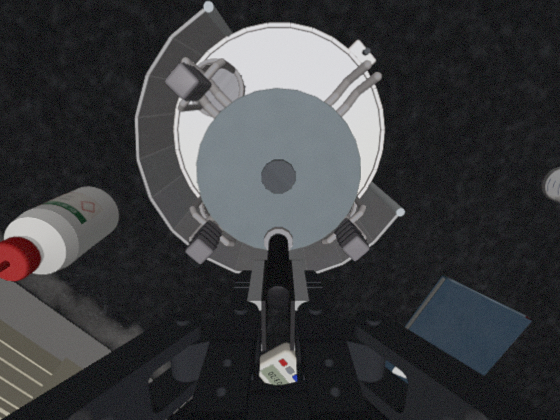

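```bash
cat >> m.py <<'E'
def hook(W,p,ax):
    rho=np.hypot(W[...,0]-ax[0],W[...,1]-ax[1]); ang=np.degrees(np.arctan2(W[...,1]-ax[1],W[...,0]-ax[0]))%360
    mh=(W[...,2]>.14)&(W[...,2]<.19)&(rho<.095)&(rho>.052)&(abs(ang-179)<25)
    mt=(rho>.122)&(rho<.137)&(W[...,2]<.025)&(p.min(-1)>150)&(abs(ang-180)<25)
    print('hook',W[mh].mean(0),ang[mh].mean(),'tab',W[mt].mean(0),ang[mt].mean(),mt.sum())
E
python3 - <<'E'
from m import *
for t in ('w3',):
    f,W,p,ax,near=meas(t); hook(W,p,ax)
E
```

```text
disc [0.56671012 0.098921  ] [0.56448567 0.09682105 0.20789075]
pin [0.59103125 0.12235682 0.27234658] 1670
pin ang 43.93798046179174 0.03377506455829182
hook [0.49650336 0.10052844 0.16147171] 178.68598041334647 tab [0.43902287 0.09939001 0.0055271 ] 179.8105155710428 234
```

```bash
python3 - <<'E'
from m import *
for t in ('w1','t0'):
    f=load(t); W=cloud(f)
    m=(abs(W[...,0]-.48)<.05)&(abs(W[...,1]+.19)<.045)&(W[...,2]>.015)
    B=W[m]
    for a,b in ((.015,.045),(.045,.088),(.088,.098),(.1,.128),(.13,.14)):
        k=B[(B[:,2]>a)&(B[:,2]<b)]
        if len(k): print(t,a,len(k),k.mean(0).round(4),(k.min(0)[:2]).round(3),k.max(0)[:2].round(3))
    k=B[(B[:,2]>.128)&(B[:,2]<.14)]
    if len(k)>5: print('rect',cv2.minAreaRect(k[:,:2].astype(np.float32)*1000))
    k=B[(B[:,2]>.05)&(B[:,2]<.093)]
    c=np.cov(k[:,:2].T); w,v=np.linalg.eigh(c); print('bail dir',np.degrees(np.arctan2(v[1,1],v[0,1])),np.sqrt(w))
    vs,us=np.where(m); 
    p=f['p'][vs.min()-8:vs.max()+8,us.min()-8:us.max()+8,::-1]; cv2.imwrite(f'pics/b_{t}.png',cv2.resize(p,None,fx=7,fy=7,interpolation=cv2.INTER_CUBIC)) 
E
```

```text
w1 0.015 562 [ 0.4801 -0.1888  0.0293] [ 0.457 -0.211] [ 0.501 -0.166]
w1 0.045 123 [ 0.4798 -0.1848  0.065 ] [ 0.474 -0.209] [ 0.486 -0.166]
w1 0.088 69 [ 0.4776 -0.1757  0.0938] [ 0.474 -0.211] [ 0.486 -0.167]
w1 0.1 211 [ 0.4808 -0.184   0.1143] [ 0.472 -0.195] [ 0.489 -0.18 ]
w1 0.13 162 [ 0.4805 -0.1877  0.1348] [ 0.472 -0.197] [ 0.488 -0.181]
rect ((480.251953125, -188.84207153320312), (14.602982521057129, 15.527108192443848), 9.882095336914062)
bail dir 101.29569477974474 [0.00135541 0.01920169]
t0 0.015 50 [ 0.4807 -0.187   0.0338] [ 0.458 -0.208] [ 0.502 -0.167]
t0 0.045 2 [ 0.4763 -0.1673  0.0731] [ 0.476 -0.168] [ 0.477 -0.167]
t0 0.088 7 [ 0.4792 -0.1828  0.0929] [ 0.476 -0.209] [ 0.486 -0.169]
t0 0.1 7 [ 0.4793 -0.1814  0.116 ] [ 0.475 -0.187] [ 0.485 -0.171]
t0 0.13 20 [ 0.4805 -0.1892  0.1361] [ 0.475 -0.195] [ 0.487 -0.182]
rect ((480.8155517578125, -188.25660705566406), (12.770398139953613, 12.941488265991211), 3.4760396480560303)
bail dir 98.70946960588728 [0.00147813 0.0178355 ]
```

View pics/b_w1.png

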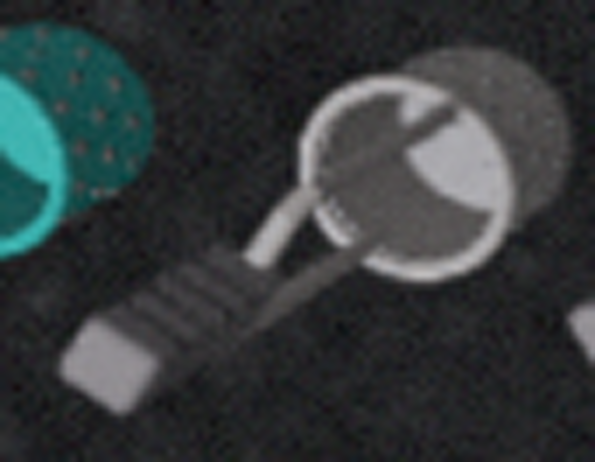

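```bash
python3 -m crank '{"fingers":[40,40,40,40,40,40,40,40],"travel":[[0,0,0],[0,0,0],[0,0,0],[0,0,10],[0,0,40],[0,0,75],[0,0,100],[0,0,100]],"spin":[0,0,0,0,0,0,0,0]}'
python3 - <<'E'
from m import *
snap('wrist','w4')
f,W,p,ax,near=meas('w4'); hook(W,p,ax); print(r.read_state()['position'],r.read_state()['q'])
E
```

```text
time: 5.3
position: [0.5969, 0.1264, 0.3359]
ee_rot: [0.66, -0.266, 0.652, 0.264]
contact_force: [1.0, 0.7, 2.2]
finger_gap: 0.0343
disc [0.56664527 0.09883005] [0.56511754 0.09738496 0.20785673]
pin [0.59520154 0.12616109 0.27103867] 214
pin ang 43.74409670686088 0.03952779776362258
hook [0.49646104 0.10061201 0.16151543] 178.56043944080983 tab [0.43949898 0.10191255 0.00555808] 178.59844643787306 187
[0.59579415 0.12619451 0.33296832] [ 1.39421697e-01  2.85350839e-01  1.22468510e+00 -7.03069804e-05
  1.62372119e+00 -2.19858305e+00]
```

```bash
python3 -m crank '{"fingers":[55,55,55,55,55,55,55,55,55,55,55,55,55,55,55],"travel":[[-10,-30,0],[-23,-63,0],[-37,-100,0],[-50,-137,0],[-63,-173,0],[-77,-210,0],[-90,-246,0],[-104,-283,-15],[-116,-314,-45],[-116,-314,-80],[-116,-314,-110],[-116,-314,-130],[-116,-314,-130],[-116,-314,-130],[-116,-314,-130]],"spin":[-0.05,-0.12,-0.2,-0.3,-0.4,-0.5,-0.58,-0.58,-0.58,-0.58,-0.58,-0.58,-0.58,-0.58,-0.58]}'
python3 - <<'E'
from m import *
snap('wrist','w5'); s=r.read_state(); print(s['position'],s['q'],s['contact_force'])
f=load('w5'); W=cloud(f)
m=(abs(W[...,0]-.48)<.05)&(abs(W[...,1]+.19)<.045)&(W[...,2]>.015)&(W[...,2]<.142)
k=W[m&(W[...,2]>.13)]; print(k.mean(0),len(k),cv2.minAreaRect(k[:,:2].astype(np.float32)*1000))
k=W[m&(W[...,2]>.05)&(W[...,2]<.09)]; c=np.cov(k[:,:2].T); w,v=np.linalg.eigh(c); print('bail dir',np.degrees(np.arctan2(v[1,1],v[0,1])),np.sqrt(w),k.mean(0))
E
```

```text
time: 6.6
position: [0.4785, -0.1882, 0.1994]
ee_rot: [0.704, -0.066, 0.704, 0.066]
contact_force: [0.5, -0.2, -0.3]
finger_gap: 0.0473
[ 0.47904421 -0.18840194  0.20004045] [-4.56762803e-01  2.26974200e-01  1.64038840e+00 -2.06412980e-05
  1.27158944e+00 -2.21522839e+00] [0.61394224 0.11067499 0.35398427]
[ 0.47860926 -0.18974587  0.13510812] 362 ((479.7935791015625, -189.659912109375), (14.5758695602417, 13.990142822265625), 10.655193328857422)
bail dir 100.88654937307878 [0.00072201 0.01977979] [ 0.47789166 -0.18973644  0.07115921]
```

View pics/w5.png

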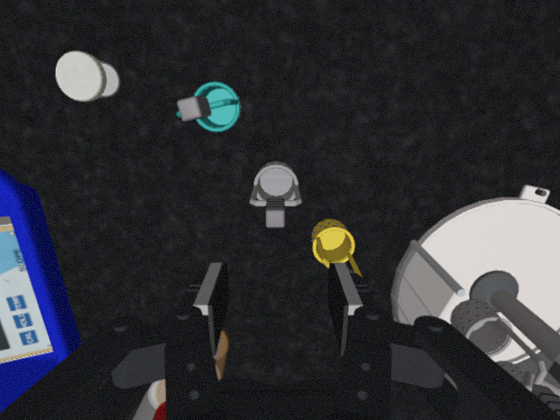

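```bash
python3 -m crank '{"fingers":[55,55,55,55,55,55,0,0,0,0,0,0,0],"travel":[[0.5,-1.3,-30],[0.5,-1.3,-60],[0.5,-1.3,-85],[0.5,-1.3,-95],[0.5,-1.3,-95],[0.5,-1.3,-95],[0.5,-1.3,-95],[0.5,-1.3,-95],[0.5,-1.3,-95],[0.5,-1.3,-95],[0.5,-1.3,-95],[0.5,-1.3,-95],[0.5,-1.3,-95]],"spin":[0,0,0,0,0,0,0,0,0,0,0,0,0]}'
python3 - <<'E'
from h import *
print(r.read_state())
E
```

```text
time: 7.73
position: [0.4798, -0.1902, 0.1055]
ee_rot: [0.705, -0.067, 0.703, 0.065]
contact_force: [-0.5, -0.9, 7.0]
finger_gap: 0.011
{'time': 7.7333, 'q': array([-4.59136630e-01,  3.25931993e-01,  1.76978720e+00, -1.68191755e-04,
        1.04173482e+00, -2.21706526e+00]), 'qd': array([ 0.0024023 , -0.00113555, -0.00078047,  0.0001005 , -0.00079448,
       -0.00117377]), 'joint_efforts': array([ 1.61490608e-01, -3.88045263e+01, -1.85515559e+01,  9.72349104e-02,
       -1.07535655e-01,  1.30565657e-02]), 'position': array([ 0.47982745, -0.19020297,  0.1054918 ]), 'ee_rot': array([ 0.70522789, -0.06690633,  0.70279112,  0.06528247]), 'contact_force': array([-0.51670616, -0.88924789,  7.00507733]), 'wrist_torque': array([-0.01682737,  0.02762482,  0.0179705 ]), 'finger_gap': 0.011015955764015192}
```

```bash
python3 -m crank '{"fingers":[0,0,0,0,0,0,0,0,0,0,0,0,0,0,0,0,0,0],"travel":[[0,0,10],[0,0,30],[0,0,55],[0,0,78],[0,0,92],[-4,15,92],[-9,40,92],[-15,70,92],[-21,102,92],[-27,135,92],[-34,168,92],[-41,202,92],[-48,236,92],[-53,262,92],[-56,280,92],[-58,288,92],[-58,290,92],[-58,290,92]],"spin":[0,0,0,0,0,-0.02,-0.05,-0.08,-0.11,-0.14,-0.17,-0.2,-0.21,-0.21,-0.21,-0.21,-0.21,-0.21]}'
python3 -m crank '{"fingers":[0,0,0],"travel":[[0,0,0],[0,0,0],[0,0,0]],"spin":[0,0,0]}'
python3 - <<'E'
from m import *
snap('wrist','w6'); snap('side','s6'); snap('top','t6');s=r.read_state(); print(s['position'],s['q'],s['contact_force'],s['wrist_torque'])
E
```

```text
time: 9.23
position: [0.4204, 0.1006, 0.1959]
ee_rot: [0.707, 0.007, 0.707, -0.008]
contact_force: [-0.6, -0.4, -0.2]
finger_gap: 0.0113
time: 9.48
position: [0.4206, 0.0996, 0.1956]
ee_rot: [0.707, 0.008, 0.707, -0.009]
contact_force: [0.1, -0.6, -2.6]
finger_gap: 0.0112
[0.42051469 0.09999031 0.19554714] [ 1.35778696e-01  1.15690702e-01  1.79805994e+00 -1.38483027e-04
  1.22801055e+00 -1.41091082e+00] [-0.70717667 -0.51529279 -1.33688838] [0.05229626 0.02303155 0.00462109]
```

View pics/w6.png

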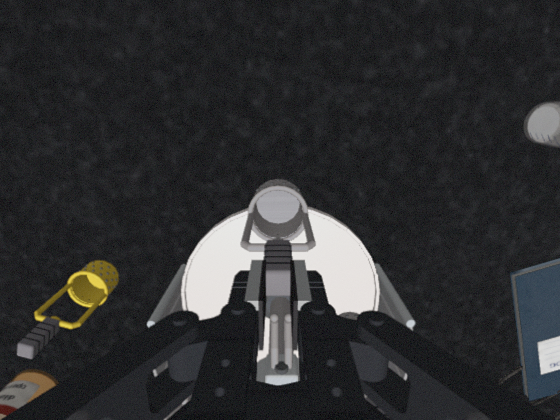

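View pics/s6.png

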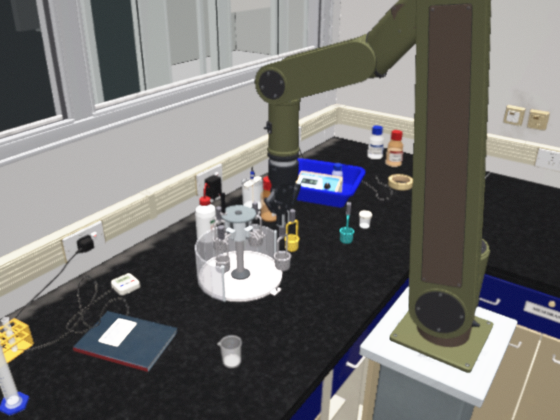

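```bash
python3 - <<'E'
from m import *
f=load('w6'); W=cloud(f)
m=(abs(W[...,0]-.42)<.03)&(abs(W[...,1]-.1)<.03)
for a,b in ((.105,.14),(.15,.175),(.178,.19)):
    k=W[m&(W[...,2]>a)&(W[...,2]<b)]
    print(a,len(k),k.mean(0).round(4) if len(k) else '',k.min(0).round(3),k.max(0).round(3))
k=W[m&(W[...,2]>.181)&(W[...,2]<.192)&(abs(W[...,1]-.1)>.009)]; c=np.cov(k[:,:2].T); w,v=np.linalg.eigh(c); print(np.degrees(np.arctan2(v[1,1],v[0,1])),np.sqrt(w),k.mean(0))
m=(abs(W[...,0]-.49)<.02)&(abs(W[...,1]-.1)<.03)&(abs(W[...,2]-.16)<.012); print('hook',W[m].mean(0),m.sum())
p=load('s6')['p'][195:305,180:310,::-1]; cv2.imwrite('pics/s6z.png',cv2.resize(p,None,fx=5,fy=5,interpolation=cv2.INTER_CUBIC))
E
```

```text
0.105 1395 [0.4218 0.1    0.121 ] [0.398 0.077 0.105] [0.441 0.122 0.14 ]
0.15 223 [0.4187 0.1001 0.1633] [0.417 0.078 0.15 ] [0.421 0.123 0.175]
0.178 458 [0.4195 0.1004 0.1845] [0.414 0.078 0.178] [0.423 0.122 0.19 ]
88.8340728487187 [0.00135771 0.01493444] [0.41995362 0.10058597 0.18489214]
hook [0.49790821 0.10014922 0.1608055 ] 619
```

View pics/s6z.png

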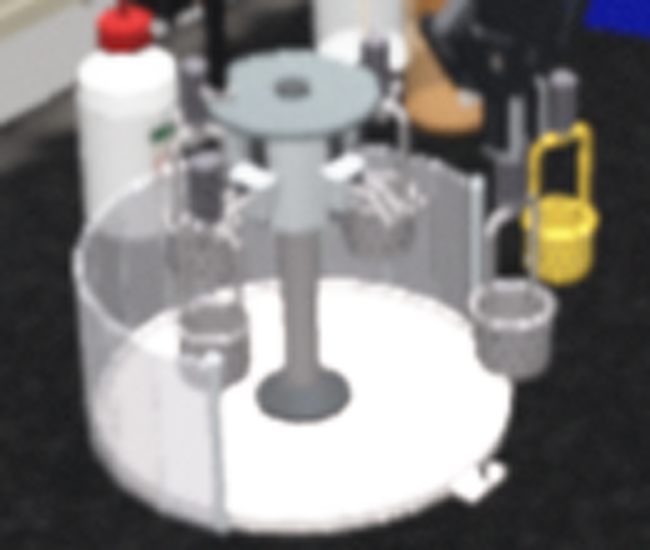

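```bash
python3 -m crank '{"fingers":[0,0,0,0,0,0,0,0,0,0],"travel":[[8,0,0],[18,0,0],[28,0,0],[38,0,0],[48,0,0],[58,0,0],[66,0,0],[71,0,0],[74,0,0],[74,0,0]],"spin":[0,0,0,0,0,0,0,0,0,0]}'
python3 -m crank '{"fingers":[0,0,0,0],"travel":[[0,0,0],[0,0,0],[0,0,0],[0,0,0]],"spin":[0,0,0,0]}'
python3 - <<'E'
from m import *
snap('wrist','w7'); snap('side','s7'); s=r.read_state(); print(s['position'],s['contact_force'])
p=load('s7')['p'][195:305,180:310,::-1]; cv2.imwrite('pics/s7z.png',cv2.resize(p,None,fx=5,fy=5,interpolation=cv2.INTER_CUBIC))
f=load('w7'); W=cloud(f)
m=(abs(W[...,0]-.494)<.03)&(abs(W[...,1]-.1)<.03)
k=W[m&(W[...,2]>.181)&(W[...,2]<.192)&(abs(W[...,1]-.1)>.009)]; print(k.mean(0))
E
```

```text
time: 10.47
position: [0.495, 0.1007, 0.1954]
ee_rot: [0.707, 0.008, 0.707, -0.008]
contact_force: [0.3, -0.2, -2.2]
finger_gap: 0.0109
time: 10.8
position: [0.4939, 0.1006, 0.1957]
ee_rot: [0.707, 0.008, 0.707, -0.008]
contact_force: [-0.3, 0.3, -1.8]
finger_gap: 0.0112
[0.4940775  0.10066945 0.19574224] [ 0.33709636  0.18526177 -1.7786258 ]
[0.49320053 0.10235495 0.18494504]
```

View pics/w7.png

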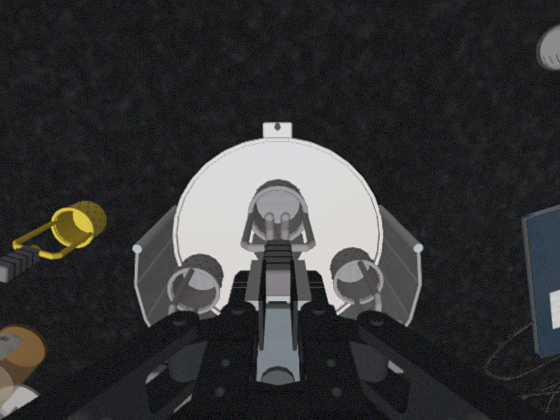

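View pics/s7z.png

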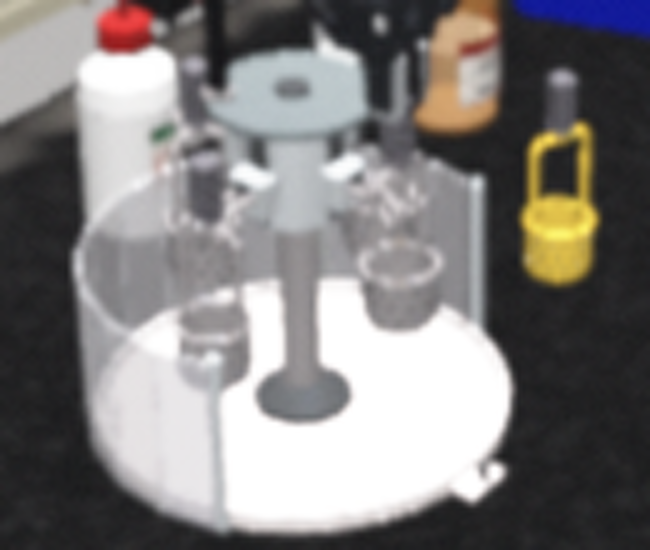

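```bash
python3 -m crank '{"fingers":[0,0,0,0,0,0,0,0,0,0,0,0],"travel":[[0,0,-3],[0,0,-6],[0,0,-9],[0,0,-12],[0,0,-15],[0,0,-17],[0,0,-19],[0,0,-21],[0,0,-22],[0,0,-23],[0,0,-23],[0,0,-23]],"spin":[0,0,0,0,0,0,0,0,0,0,0,0]}'
python3 -m crank '{"fingers":[0,0,0],"travel":[[0,0,-0.5],[0,0,-1],[0,0,-1]],"spin":[0,0,0]}'
python3 -m crank '{"fingers":[0,0,0],"travel":[[0,0,-0.5],[0,0,-1],[0,0,-1]],"spin":[0,0,0]}'
```

```text
time: 11.9
position: [0.4944, 0.1007, 0.1726]
ee_rot: [0.707, 0.008, 0.707, -0.008]
contact_force: [-0.3, -0.6, -0.8]
finger_gap: 0.011
time: 12.15
position: [0.4943, 0.1007, 0.1716]
ee_rot: [0.707, 0.008, 0.707, -0.008]
contact_force: [-0.8, -0.0, -0.9]
finger_gap: 0.0111
time: 12.4
position: [0.4945, 0.1007, 0.1706]
ee_rot: [0.707, 0.008, 0.707, -0.008]
contact_force: [0.4, 0.0, -1.4]
finger_gap: 0.0111
```

```bash
python3 -m crank '{"fingers":[0,0,0],"travel":[[0,0,-0.5],[0,0,-1],[0,0,-1]],"spin":[0,0,0]}'
python3 -m crank '{"fingers":[0,0,0],"travel":[[0,0,-0.5],[0,0,-1],[0,0,-1]],"spin":[0,0,0]}'
```

```text
time: 12.65
position: [0.4948, 0.1007, 0.1698]
ee_rot: [0.707, 0.008, 0.707, -0.008]
contact_force: [0.3, 0.5, 0.0]
finger_gap: 0.0113
time: 12.9
position: [0.495, 0.1007, 0.169]
ee_rot: [0.708, 0.008, 0.707, -0.008]
contact_force: [0.7, 0.3, 2.5]
finger_gap: 0.0112
```

```bash
python3 -m crank '{"fingers":[0,0,0,0],"travel":[[0.5,0,0],[1,0,0],[1,0,0],[1,0,0]],"spin":[0,0,0,0]}'
python3 -m crank '{"fingers":[0,0,0],"travel":[[0,0,-0.4],[0,0,-0.8],[0,0,-0.8]],"spin":[0,0,0]}'
```

```text
time: 13.23
position: [0.4955, 0.1007, 0.1689]
ee_rot: [0.707, 0.008, 0.707, -0.008]
contact_force: [0.2, -0.4, 4.3]
finger_gap: 0.011
time: 13.48
position: [0.4958, 0.1007, 0.1687]
ee_rot: [0.708, 0.008, 0.707, -0.008]
contact_force: [-1.1, -1.1, 7.8]
finger_gap: 0.0113
```

```bash
python3 -m crank '{"fingers":[0,0,0],"travel":[[0,0,0.3],[0,0,0.5],[0,0,0.5]],"spin":[0,0,0]}'
python3 - <<'E'
from m import *
snap('wrist','w8'); s=r.read_state(); print(s['position'],s['contact_force'])
f=load('w8'); W=cloud(f)
m=(abs(W[...,0]-.494)<.03)&(abs(W[...,1]-.1)<.03)
k=W[m&(W[...,2]>.154)&(W[...,2]<.166)&(abs(W[...,1]-.1)>.010)]; print(k.mean(0))
E
```

```text
time: 13.73
position: [0.4955, 0.1007, 0.1688]
ee_rot: [0.707, 0.008, 0.707, -0.008]
contact_force: [-0.7, -0.1, 5.2]
finger_gap: 0.0112
[0.49554085 0.10070845 0.16878345] [-0.45959233  0.71386541  6.51848341]
[0.49458096 0.10207934 0.15797913]
```

View pics/w8.png

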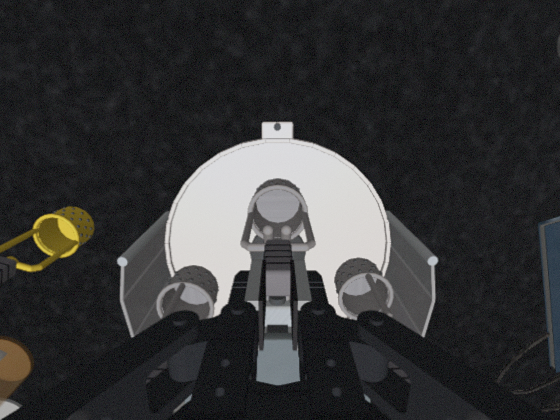

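```bash
python3 -m crank '{"fingers":[8,16,24,32,40,40,40],"travel":[[0,0,0],[0,0,0],[0,0,0],[0,0,0],[0,0,0],[0,0,0],[0,0,0]],"spin":[0,0,0,0,0,0,0]}'
python3 - <<'E'
from m import *
snap('wrist','w9'); s=r.read_state(); print(s['position'],s['contact_force'])
f=load('w9'); W=cloud(f)
m=(abs(W[...,0]-.494)<.03)&(abs(W[...,1]-.1)<.03)
k=W[m&(W[...,2]>.153)&(W[...,2]<.166)&(abs(W[...,1]-.1)>.010)]; print(k.mean(0))
E
```

```text
time: 14.37
position: [0.495, 0.1006, 0.1679]
ee_rot: [0.707, 0.008, 0.707, -0.008]
contact_force: [0.2, 0.1, -0.9]
finger_gap: 0.0341
[0.49508288 0.10062596 0.16800102] [ 0.26779892  0.52437991 -0.24087764]
[0.49449477 0.10214167 0.15794175]
```

View pics/w9.png

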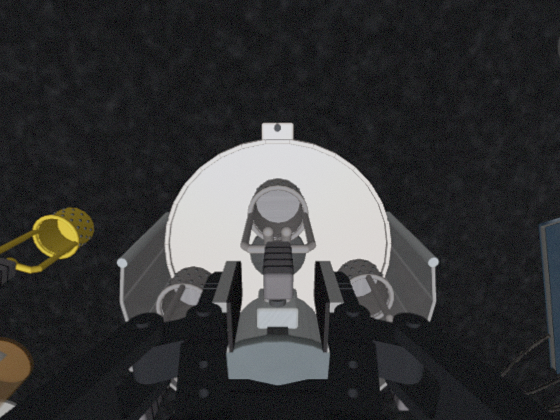

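Fingers are clear of the grip at (278,280), and the basket stayed put. Retreat straight up.

```bash
python3 -m crank '{"fingers":[40,40,40,40,40,40,40,40,40,40,40,40,40,40,40],"travel":[[0,0,8],[0,0,20],[0,0,35],[0,0,55],[0,0,80],[0,0,110],[0,0,140],[-20,0,160],[-40,0,160],[-60,0,160],[-60,0,160],[-60,0,160],[-60,0,160],[-60,0,160],[-60,0,160]],"spin":[0,0,0,0,0,0,0,0,0,0,0,0,0,0,0]}'
python3 - <<'E'
from m import *
snap('wrist','wa'); snap('side','sa'); snap('top','ta'); s=r.read_state(); print(s['position'],s['contact_force'])
p=load('sa')['p'][195:305,180:310,::-1]; cv2.imwrite('pics/saz.png',cv2.resize(p,None,fx=5,fy=5,interpolation=cv2.INTER_CUBIC))
f,W,p,ax,near=meas('wa')
m=(abs(W[...,0]-.494)<.03)&(abs(W[...,1]-.1)<.03)
k=W[m&(W[...,2]>.151)&(W[...,2]<.166)&(abs(W[...,1]-.1)>.010)]; print('bar',k.mean(0))
k=W[m&(W[...,2]>.19)&(W[...,2]<.204)]; print('griptop',k.mean(0))
k=W[m&(W[...,2]>.09)&(W[...,2]<.104)]; print('cuprim',k.mean(0),cv2.minEnclosingCircle(k[:,:2].astype(np.float32)))
for t in('t0','ta'):
    W=cloud(load(t)); 
    for n,(x,y,h) in dict(amber=(.695,-.232,.15),pot=(.408,-.384,.048),beaker=(.361,.393,.06)).items():
        k=W[(np.hypot(W[...,0]-x,W[...,1]-y)<.06)&(W[...,2]>.02)]; print(t,n,k.mean(0).round(4),len(k))
E
```

```text
time: 15.67
position: [0.4361, 0.1006, 0.3281]
ee_rot: [0.707, 0.008, 0.707, -0.008]
contact_force: [-0.0, 0.1, -0.3]
finger_gap: 0.0342
[0.43581075 0.10060424 0.32795882] [0.10864287 0.03779208 0.51369836]
disc [0.5649942  0.09881005] [0.56369196 0.09814457 0.20781355]
pin [nan nan nan] 0
pin ang nan nan
bar [0.49439968 0.10241706 0.15775378]
griptop [0.49728274 0.10088393 0.19863083]
cuprim [0.49099407 0.10119472 0.09852964] ((0.4937307834625244, 0.10086428374052048), 0.0227366853505373)
t0 amber [ 0.698  -0.2353  0.1123] 469
t0 pot [ 0.4091 -0.3811  0.0463] 139
t0 beaker [0.3653 0.3845 0.0453] 122
ta amber [ 0.6981 -0.2353  0.1123] 469
ta pot [ 0.4092 -0.3811  0.0473] 137
ta beaker [0.3651 0.3844 0.0446] 121m.py:16: RuntimeWarning: Mean of empty slice.
  m=(W[...,2]>.266)&(W[...,2]<.28)&(near<.06); print('pin',W[m].mean(0),m.sum())
  ret = um.true_divide(
m.py:17: RuntimeWarning: Mean of empty slice.
  pin=W[m].mean(0)[:2]-ax; print('pin ang',np.degrees(np.arctan2(pin[1],pin[0])),np.hypot(*pin))
```

View pics/wa.png

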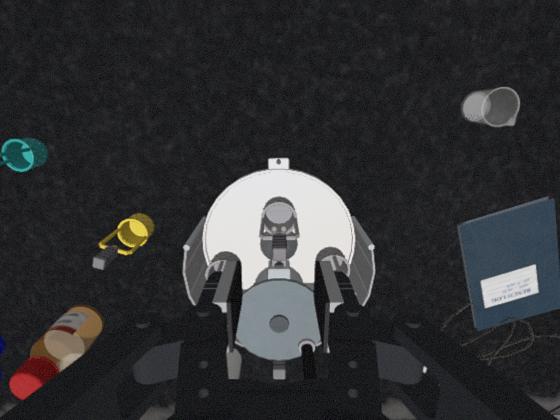

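View pics/saz.png

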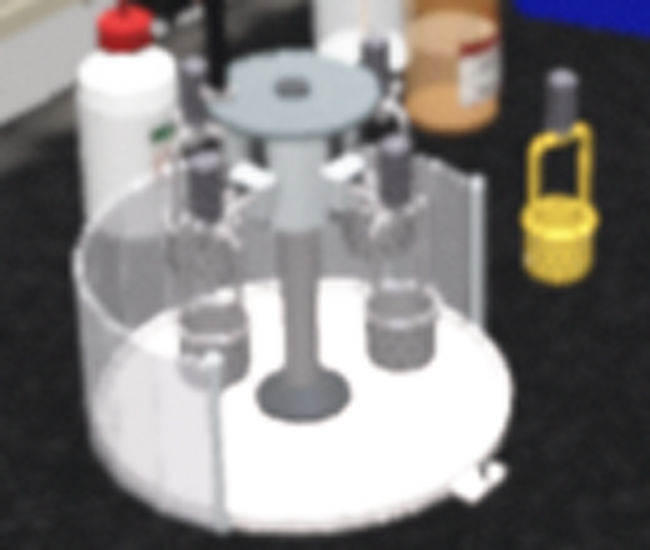

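```bash
python3 -c "
from bench import r
print(r.finish_job())"
```

```text
the job is handed in; nothing more can be done
None
```

I turned the carousel, hung the basket on the free hook and handed the job in at about 16 s of the 61 s allowed. `finish_job` reports no verdict, so what follows rests on my own measurements.

- **Turning:** I gripped the carousel's pin and turned the head about 80°. The free hook then measured 178.6° about the axis, and the gap tab also measured 178.6°. The basket was still on the worktop at that point.
- **Hanging:** I took the basket by its grip, passed the hook through the bail window from outside, and lowered in steps of 1 mm or less. The wrist force showed the hook carrying about 9 N at most. I then backed off slightly and opened the fingers.
- **Last checks:**
  - The bar centre is at about (0.494, 0.102, 0.158) m, within about 2 mm of my estimate of the hook.
  - The basket leans only about 0.03 rad, and the gripper is clear of everything.
  - The amber bottle, pot and beaker show no shift above 1 mm.

**Not fully confirmed:**
- In the final view the gripper body hid the turning pin, so I did not re-measure the carousel's angle from it. The bar position fits the hook still being in the gap.
- I did not measure the basket's speed after release; its bar position matched within about 0.3 mm between the pictures before and after the retreat.
- My fits of the carousel's axis varied by about 2 mm between views, which is within the stated calibration accuracy.

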